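Third hand at the preserving jar

ROBOT

A 6-joint arm with a two-finger parallel gripper is mounted at the origin on the work surface. World frame = base frame: x ahead of the robot, y to its left, z up, the work surface at z = 0. Lengths are in m, angles in rad, forces in N, time in s.
With the tool pointing down it reaches from about 0.4 to 0.925 m from the base axis. Payload 12.5 kg.
Tool frame: the origin (TCP) lies at the centre of the arm's flange, where the gripper is bolted on; the fingertips stand 190 mm ahead of it and the grasp point (between the pads) lies 171 mm ahead of it (grasp_offset is the distance from the TCP to the grasp point, in m); z points along the fingers, y is the line along which they close (so a half turn about z gives the same grasp; the last joint's range is limited). The gripper opens to 95 mm and grips with 3 to 60 N. Pads are 20 mm wide; open, the fingers measure 119 mm over their backs; the gripper's body (75 mm by 180 mm) begins 59 mm behind the grasp point.
Start: joints at [-1.265, 0.491, 1.559, -0, 1.092, -0.106], TCP at [0.25, -0.573, 0.405] pointing down, gripper open.
Joint ranges: [-3.1, 3.1], [-0.84, 2.19], [0.05, 2.79], [-1.13, 4.28], [0.06, 2.93], [-2.69, 2.69]. Speed limits (rad/s): [2.22, 2.22, 2.79, 3.14, 3.14, 3.14].

INTERFACE

Orientations are given as a rotation vector (axis times angle).
In Python, from workcell import * gives the robot as it stands.
- The arm moves only by the tool step_arm, never from a script. Its argument "series" is a list that holds one entry, the list of rows, each a list of 5 numbers: the opening, from 0 (shut) to 1 (fully open), then the shift along the tool's x, y, z in m, then the turn about the tool's z in rad. A call has 1 to 8 rows; each row is the pose to reach, as a shift and turn from the pose commanded when the call began, along the tool's axes at that moment; what a row does not reach only later rows make up. A row lasts 1/10 s, in which the tool goes at most 50 mm and 8.59 degrees, less where a joint would pass 70% of its speed; a pose out of reach is approached as far as the arm can. A call with a gripper value outside its range is refused whole. The fingers move at their own pace and stop on an object; "newtons" is the grip in N (left out, the last holds). Time passes only in rows, so rows that repeat a pose let the fingers close. It gives the time, the measured TCP pose, the force, the opening and the grip force at its end, in the units of the state.
- get_state(): the state, without advancing time (a new reading comes with each control period).
- get_image(name): name is "scene" or "side" or "wrist"; returns (picture, depth): 400x640x3 uint8, red, green, blue; 400x640 float32, m along the optical axis (not along the pixel's ray), 0 where there is no reading.
- camera_info(name): a dict with "fx", "fy", "cx", "cy" (pixels), "T" (4x4, takes a point from camera to world coordinates). Camera axes: x right, y up, looking along -z (the intrinsics and any distortion apply to the point x, -y, -z); pixel columns grow to the right and rows downward; lengths in m; the calibration is good to about 2 mm. The wrist camera is an equidistant fisheye: a pixel r from the principal point sees the ray r / f radians off the axis. A picture is of the moment at which its call begins: read the wrist's pose just before it. camera_info takes no time and is no camera call; for the wrist camera it gives the pose at the moment of the call.
- finish_job(): hands the job in; it is judged then, once.
The state is a dict: "clock": time; "joint_positions": joint angles; "joint_vel": joint speeds; "joint_torque": joint torques, N m; "position": TCP position; "tool_rot": TCP orientation; "contact_force": force on the tool from outside, world axes, zero at the start; "ft_torque": the same for the moment, N m; "opening": opening from 0.0 (shut) to 1.0 (fully open); "gripper_force": force on a finger pad.
Only numpy, scipy, OpenCV 4.12 (cv2) and the standard library are available. Lean on these libraries where they do the work, as an engineer would, in place of code of your own. Each camera call takes 0.05 s, during which the arm holds its last target. There are 200 camera calls.

TASK

Take the wooden stopper out of the ramekin, set it upright in the neck of the white jar on the spring stand until its flange rests on the rim, and keep pressing it straight down with a steady push of about 13 newtons, which sinks the jar about half-way on its spring, so that I can close the two side clips. Never push the spring all the way to its bottom, and leave the pie tin, roll clip and spatula where they are. Finish while still holding the stopper and pressing: do not let go.

Things in the scene. Friction and masses are not known exactly. Their poses are not given: they have to be found in the camera images.
- stopper_mid (a point): Pale wooden stopper, about 90 g, 76 mm high, upright in the ramekin, not always at its middle. Point: on its axis, half-way up; z up; any yaw is alike. From the bottom: tapered plug 28 mm long (30 mm diameter at the tip, 40 at the top), flange 58 mm diameter and 8 mm thick (underside 10 mm below the point), round knob 28 mm diameter, 40 mm high, from 2 mm below to 38 mm above the point.
- jar_mouth (a point): Centre of the mouth of the white jar at rim height (139 mm above the counter, spring not pressed; goes down with the jar); z up. Neck bore 46 mm, over 30 mm deep, open below into the jar; rim 62 mm outside. Jar 105 mm high, 96 mm wide, an open wire clip hanging on two sides of the neck. With the stopper home its flange rests on the rim: stopper_mid is 10 mm above this point.
- jar (a joint): How far the jar has sunk on its spring in the stand, in m: 0 at rest, 0.016 at the bottom stop. The spring is preloaded with 2 N and then gives 1.5 N per mm (8 mm is 14 N of push, 16 mm is 26 N).
- stand: Fixed wooden spring stand: a 130 mm square board 14 mm thick with a round collar (120 mm outside diameter, top at 44 mm) that guides the jar. Origin at the centre of its underside; it stands left or right of the middle of the counter.
- ramekin: Small white ceramic ramekin, loose, 92 mm across and 38 mm high, floor 5 mm thick, wall 4 mm; origin at the centre of its underside. The stopper stands in it.
- pie_tin: Bystander: small round aluminium pie tin, 166 mm across, 31 mm high, on the counter beyond the work; origin at the centre of its underside.
- roll_clip: Bystander: red C-shaped pastry mat roll clip, 50 mm across, 34 mm long, 46 mm high, open side up, lying on the counter near the middle; origin at the centre of its underside.
- spatula: Bystander: spatula lying on the counter to the left of the work, about 0.3 m long; origin at the underside, near its middle.

How it is judged:
By the outcome, as a careful person would: the job done as asked, in the order asked, and still so for the second after the job is handed in, while the arm keeps its last pose, push and grip.
It also fails if it takes over 48 s, if anything falls off the work surface, if the arm or the gripper's body presses on something with over 40 N, if the wrist force passes 120 N, or if a joint passes its speed limit or range.

## Working session

There is one attempt and no reset: what is moved stays moved. The work goes in short steps, Python scripts to look and compute and a tool call to move; the robot and the scene stay as the last step left them, time stands still between calls to the robot, and variables do not carry over. Pictures are saved under pics/ and viewed, at most 10 in all, crops included, and the job is handed in when it is done.

Besides the shell and the picture viewer there is one more tool, called after "Call:" as name(argument=value, ...) on one line, values as JSON. step_arm: Moves the arm, as the interface text tells. Its arguments: {"type":"object","properties":{"series":{"type":"array","items":{"type":"array","items":{"type":"array","items":{"type":"number"}}}},"newtons":{"type":"number"}},"required":["series"]}

```bash
mkdir -p pics; cat > h.py <<'E'
from workcell import *
import numpy as np, cv2
from scipy.spatial.transform import Rotation as R
def cloud(name):
    im,d=get_image(name); c=camera_info(name)
    v,u=np.mgrid[0:400,0:640]
    p=np.stack([(u-c['cx'])/c['fx']*d,-(v-c['cy'])/c['fy']*d,-d],-1)
    return im,d,p@c['T'][:3,:3].T+c['T'][:3,3]
E
python3 - <<'E'
from h import *
s=get_state();print(s)
for n in("scene","side"):
    im,d,P=cloud(n);cv2.imwrite(f"pics/{n}0.png",im[...,::-1]);np.savez(f"{n}0.npz",im=im,d=d,P=P)
    c=camera_info(n);print({k:(np.round(v,3).tolist() if k=='T' else v) for k,v in c.items()})
E
```

```text
{'clock': 0.0, 'joint_positions': array([-1.26459067e+00,  4.91556699e-01,  1.55946224e+00,  3.54443590e-05,
        1.09171295e+00, -1.05599047e-01]), 'joint_vel': array([-4.59694531e-04,  4.66754275e-04,  1.15046438e-03,  2.27286745e-05,
       -1.85813304e-03, -4.30727020e-04]), 'joint_torque': array([-2.56395062e-03, -6.12649870e+01, -2.58188206e+01,  6.90545049e-02,
        4.79899545e-02, -1.33376898e-04]), 'position': array([ 0.250177  , -0.57270286,  0.404159  ]), 'tool_rot': array([-3.07412507e+00, -6.42042762e-01,  1.29999820e-04]), 'contact_force': array([-0.00553811, -0.0489024 ,  0.55773787]), 'ft_torque': array([ 0.02384139,  0.03498687, -0.02437115]), 'gripper_force': 0.0, 'opening': 0.9959732194650325}
{'fx': 408.2660522028767, 'fy': 408.2660522028767, 'cx': 315.1437021252359, 'cy': 200.8252950671174, 'T': [[0.41, -0.768, 0.492, 1.041], [0.912, 0.35, -0.212, -0.105], [-0.009, 0.536, 0.844, 0.927], [0.0, 0.0, 0.0, 1.0]]}
{'fx': 436.48796645066835, 'fy': 436.48796645066835, 'cx': 315.01684698622904, 'cy': 206.9208076436942, 'T': [[-0.684, 0.445, -0.579, 0.077], [-0.73, -0.424, 0.537, 0.554], [-0.007, 0.789, 0.614, 0.648], [0.0, 0.0, 0.0, 1.0]]}
```

View pics/scene0.png

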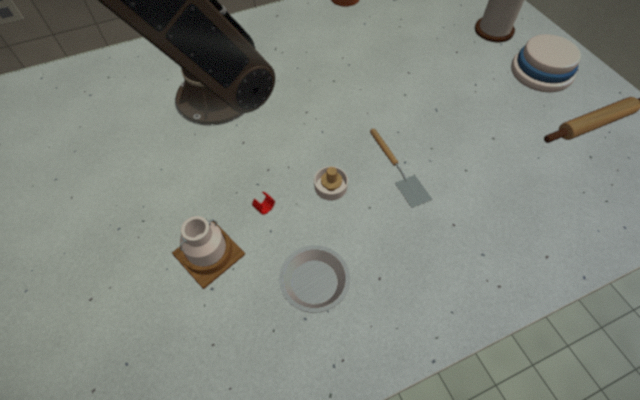

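View pics/side0.png

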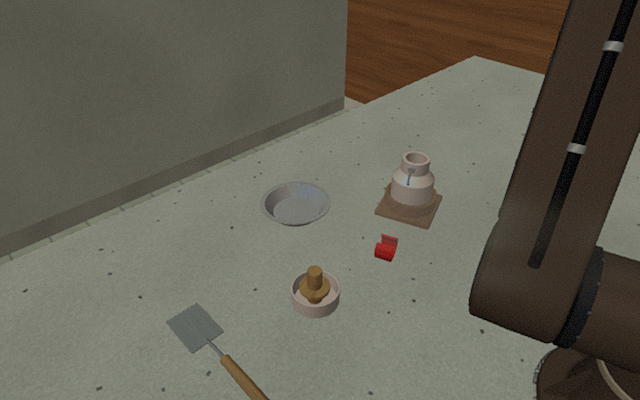

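The scene view has the stopper at about (331,178) in the ramekin, the jar mouth at (198,227), the red clip at (264,204), the tin at (315,278) and the spatula on the right. In the side view the stopper is at (315,280) and the jar mouth at (415,160).

```bash
python3 - <<'E'
from h import *
for n,ws,wj,wr in(("scene",(310,155,355,205),(170,205,230,250),(250,190,280,216)),("side",(285,255,348,320),(395,145,440,185),(370,230,402,264))):
    z=np.load(n+"0.npz");P=z['P'];im=z['im'].astype(int)
    def win(w):return P[w[1]:w[3],w[0]:w[2]].reshape(-1,3),im[w[1]:w[3],w[0]:w[2]].reshape(-1,3)
    p,c=win(ws); wood=(c[:,0]-c[:,2]>50)
    for lo,hi in((.03,.05),(.055,.075),(.075,.09)):
        q=p[wood&(p[:,2]>lo)&(p[:,2]<hi)]; print(n,"wood",lo,len(q),(q.min(0).round(4),q.max(0).round(4),q.mean(0).round(4)) if len(q) else'')
    q=p[~wood&(p[:,2]>.03)&(p[:,2]<.045)]
    def circ(q):
        A=np.c_[2*q[:,:2],np.ones(len(q))];s=np.linalg.lstsq(A,(q[:,:2]**2).sum(1),rcond=None)[0];return s[:2].round(4),np.sqrt(s[2]+s[:2]@s[:2]).round(4),len(q)
    print("ramekin",circ(q))
    p,c=win(wj);print("jar z max",np.sort(p[:,2])[-10:].round(4))
    q=p[p[:,2]>.133];print("rim",circ(q),(q.min(0)+q.max(0))/2,q.max(0)-q.min(0))
    p,c=win(wr);q=p[(c[:,0]-c[:,1]>80)&(p[:,2]>.003)];print("clip",q.min(0).round(3),q.max(0).round(3))
    # rim ellipse & ramekin via mask image
    cv2.imwrite(f"pics/{n}z.png",np.hstack([cv2.resize(im[w[1]-8:w[3]+8,w[0]-8:w[2]+8].astype(np.uint8)[...,::-1],(400,400),interpolation=2) for w in(ws,wj)]))
E
```

```text
scene wood 0.03 169 (array([0.4586, 0.1564, 0.0373]), array([0.5087, 0.2103, 0.0475]), array([0.4886, 0.1812, 0.0415]))
scene wood 0.055 10 (array([0.4873, 0.1772, 0.0558]), array([0.4942, 0.193 , 0.0739]), array([0.4917, 0.1896, 0.0661]))
scene wood 0.075 65 (array([0.4704, 0.1716, 0.076 ]), array([0.494 , 0.1936, 0.0852]), array([0.4827, 0.183 , 0.0807]))
ramekin (array([0.4791, 0.1848]), np.float64(0.0412), 268)
jar z max [0.142  0.1428 0.9265 0.9265 0.9265 0.9265 0.9265 0.9265 0.9265 0.9265]
rim (array([ 0.7736, -0.1381]), np.float64(0.242), 310) [ 0.772834   -0.15548527  0.52984993] [0.53620836 0.10160753 0.79336017]
clip [ 0.447 -0.105  0.003] [1.041 0.019 0.927]
side wood 0.03 384 (array([0.4505, 0.158 , 0.0328]), array([0.5068, 0.2131, 0.0498]), array([0.4729, 0.1921, 0.0413]))
side wood 0.055 72 (array([0.4664, 0.1751, 0.0562]), array([0.4869, 0.1988, 0.0749]), array([0.4749, 0.1945, 0.0653]))
side wood 0.075 132 (array([0.4654, 0.1734, 0.0751]), array([0.4918, 0.1985, 0.0855]), array([0.4768, 0.1873, 0.0808]))
ramekin (array([0.4764, 0.1852]), np.float64(0.0419), 498)
jar z max [0.1406 0.1407 0.1408 0.1411 0.1417 0.1423 0.6483 0.6483 0.6483 0.6483]
rim (array([0.3191, 0.1806]), np.float64(0.4148), 251) [0.31993545 0.17268939 0.39066051] [0.48625389 0.76340969 0.51528799]
clip [ 0.077 -0.03   0.004] [0.485 0.554 0.648]
```

View pics/scenez.png

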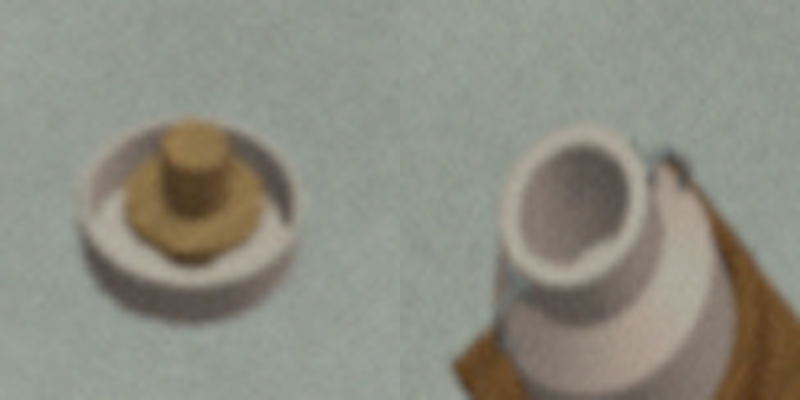

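```bash
python3 - <<'E'
from h import *
from scipy.optimize import least_squares
s=get_state();M=R.from_rotvec(s['tool_rot']).as_matrix();print(M.round(4))
for n,wj,wr in(("scene",(170,205,230,250),(250,190,280,216)),("side",(395,145,440,185),(370,230,402,264))):
    z=np.load(n+"0.npz");P=z['P'].copy();im=z['im'].astype(int);P[z['d']<=0]=-1
    w=wj;p=P[w[1]:w[3],w[0]:w[2]].reshape(-1,3);q=p[(p[:,2]>.136)&(p[:,2]<.146)]
    r=least_squares(lambda c:np.hypot(q[:,0]-c[0],q[:,1]-c[1])-.027,q[:,:2].mean(0),loss='soft_l1',f_scale=.003)
    print(n,len(q),q[:,2].mean(),"rim c",r.x.round(4),"mid",((q.min(0)+q.max(0))/2).round(4),(q.max(0)-q.min(0)).round(4))
    # ray-cast ellipse of bright rim outline: bore (dark) edge -> plane .139
    w=wr;p=P[w[1]:w[3],w[0]:w[2]].reshape(-1,3);c=im[w[1]:w[3],w[0]:w[2]].reshape(-1,3)
    q=p[(c[:,0]-c[:,1]>80)&(p[:,2]>.003)];print("clip",q.min(0).round(3),q.max(0).round(3))
    x0,y0,x1,y1=wj[0]-15,wj[1]-5,wj[2]+15,wj[3]+30
    c=im[y0:y1,x0:x1];pp=P[y0:y1,x0:x1];b=(c[...,2]-c[...,0]>12)&(pp[...,2]>.06);print("bluish wire",pp[b].round(3)[:30].tolist())
    w=(310,155,355,205) if n=="scene" else (285,255,348,320)
    p=P[w[1]:w[3],w[0]:w[2]].reshape(-1,3);q=p[(p[:,2]>.077)&(p[:,2]<.085)];print("knob top med/mid",np.median(q,0).round(4),((q.min(0)+q.max(0))/2).round(4))
E
```

```text
[[ 9.164e-01  4.002e-01 -3.000e-04]
 [ 4.002e-01 -9.164e-01  1.000e-03]
 [ 1.000e-04 -1.000e-03 -1.000e+00]]
scene 263 0.1388690072595852 rim c [ 0.5362 -0.1756] mid [ 0.5354 -0.176   0.1394] [0.0613 0.0606 0.0068]
clip [ 0.447 -0.028  0.003] [0.49  0.019 0.048]
bluish wire []
knob top med/mid [0.4817 0.1849 0.0809] [0.4806 0.1853 0.0808]
side 191 0.13874846707391225 rim c [ 0.5319 -0.1753] mid [ 0.5323 -0.1768  0.1392] [0.0615 0.0643 0.0063]
clip [ 0.438 -0.03   0.004] [0.485 0.026 0.047]
bluish wire [[0.529, -0.142, 0.101], [0.526, -0.141, 0.103], [0.528, -0.14, 0.1], [0.527, -0.135, 0.1], [0.527, -0.14, 0.097], [0.526, -0.135, 0.098], [0.526, -0.136, 0.095], [0.527, -0.134, 0.093], [0.527, -0.13, 0.092], [0.526, -0.133, 0.091], [0.524, -0.133, 0.092]]
knob top med/mid [0.4765 0.1857 0.0809] [0.4785 0.1849 0.0809]
```

Call:
step_arm(series=[[[1, 0.035, -0.031, 0, -0.15], [1, 0.07, -0.062, 0, -0.3], [1, 0.106, -0.093, 0, -0.45], [1, 0.141, -0.123, 0, -0.6], [1, 0.176, -0.154, 0, -0.75], [1, 0.211, -0.185, 0, -0.9], [1, 0.247, -0.215, 0, -1.04], [1, 0.282, -0.246, 0, -1.159]]])

```text
clock: 0.9
position: [0.4106, -0.2327, 0.4047]
tool_rot: [2.215, 2.227, -0.0]
contact_force: [-0.1, -0.5, 0.9]
opening: 0.998
gripper_force: 0.0
```

```bash
python3 - <<'E'
from h import *
c=camera_info("wrist");im,d=get_image("wrist");s=get_state();print(s['position'],s['tool_rot'],{k:(np.round(v,3).tolist() if k=='T' else v) for k,v in c.items()})
cv2.imwrite("pics/w0.png",im[...,::-1]);np.savez("w0.npz",im=im,d=d,T=c['T'])
E
```

```text
[ 0.41200995 -0.22806909  0.4046984 ] [-2.20427430e+00 -2.23670779e+00 -1.95683363e-03] {'fx': 309.70691628693146, 'fy': 309.70691628693146, 'cx': 320.29544237561225, 'cy': 204.89494333777284, 'T': [[1.0, -0.006, -0.002, 0.41], [0.006, 0.96, 0.279, -0.153], [0.0, -0.279, 0.96, 0.385], [0.0, 0.0, 0.0, 1.0]]}
```

View pics/w0.png

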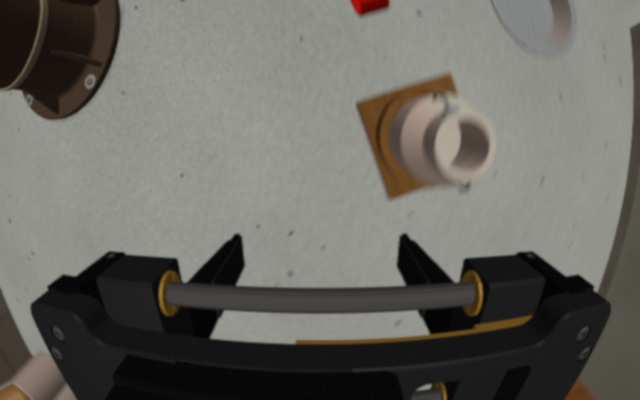

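The wrist view shows the jar mouth at about (466,146) and the wire clips at (447,103) and (464,187), so they lie along y. The fingers now close along x, clear of them.

```bash
cat >> h.py <<'E'
def wcloud(im,d,T,c):
    v,u=np.mgrid[0:400,0:640];dx=u-c['cx'];dy=v-c['cy'];r=np.hypot(dx,dy)+1e-9;t=np.tan(r/c['fx'])
    return np.stack([dx/r*t*d,-dy/r*t*d,-d],-1)@T[:3,:3].T+T[:3,3]
from scipy.optimize import least_squares
def rim(P,ok,rad,zlo,zhi,near,R0=.06):
    m=ok&(P[...,2]>zlo)&(P[...,2]<zhi)&(np.hypot(P[...,0]-near[0],P[...,1]-near[1])<R0);q=P[m]
    r=least_squares(lambda c:np.hypot(q[:,0]-c[0],q[:,1]-c[1])-rad,q[:,:2].mean(0),loss='soft_l1',f_scale=.003)
    return r.x.round(4),((q.min(0)+q.max(0))/2).round(4),(q.max(0)-q.min(0)).round(4),q[:,2].mean().round(4),len(q)
E
python3 - <<'E'
from h import *
z=np.load("w0.npz");P=wcloud(z['im'],z['d'],z['T'],camera_info("wrist"))
print(rim(P,z['d']>0,.027,.135,.146,(.534,-.176)))
E
```

```text
(array([ 0.5337, -0.1752]), array([ 0.5347, -0.1754,  0.1383]), array([0.0622, 0.0617, 0.0065]), np.float64(0.139), 1705)
```

Call:
step_arm(series=[[[1, 0.045, 0.01, 0, 0], [1, 0.09, 0.02, 0, 0], [1, 0.135, 0.03, 0, 0], [1, 0.18, 0.038, 0, 0], [1, 0.22, 0.044, 0, 0], [1, 0.25, 0.048, 0, 0], [1, 0.26, 0.05, 0, 0], [1, 0.26, 0.05, 0, 0]]])

```text
clock: 1.75
position: [0.4602, 0.0263, 0.4046]
tool_rot: [-2.219, -2.224, 0.0]
contact_force: [0.3, 0.2, -0.2]
opening: 1.001
gripper_force: 0.0
```

```bash
python3 - <<'E'
from h import *
c=camera_info("wrist");im,d=get_image("wrist");s=get_state();print(s['position'])
P=wcloud(im,d,c['T'],c)
print("knob",rim(P,d>0,.010,.077,.086,(.48,.185)))
print("ramekin",rim(P,d>0,.044,.034,.042,(.48,.185)))
E
```

```text
[0.46017388 0.02539225 0.40455718]
knob (array([0.4801, 0.1849]), array([0.4804, 0.185 , 0.0804]), array([0.0275, 0.0274, 0.0066]), np.float64(0.0812), 582)
ramekin (array([0.4786, 0.1875]), array([0.4784, 0.1851, 0.038 ]), array([0.0901, 0.0907, 0.008 ]), np.float64(0.0396), 1902)
```

Call:
step_arm(series=[[[0.75, 0.04, 0.005, 0.01, 0], [0.75, 0.08, 0.01, 0.03, 0], [0.75, 0.12, 0.016, 0.05, 0], [0.75, 0.15, 0.019, 0.07, 0], [0.75, 0.16, 0.02, 0.09, 0], [0.75, 0.16, 0.02, 0.1, 0], [0.75, 0.16, 0.02, 0.1, 0], [0.75, 0.16, 0.02, 0.1, 0]]])

```text
clock: 2.6
position: [0.4805, 0.1842, 0.3052]
tool_rot: [2.223, 2.219, 0.0]
contact_force: [-0.4, 0.3, 0.4]
opening: 0.749
gripper_force: 0.0
```

Call:
step_arm(series=[[[0.75, 0, 0, 0.02, 0], [0.75, 0, 0, 0.04, 0], [0.75, 0, 0, 0.055, 0], [0.75, 0, 0, 0.064, 0], [0.75, 0, 0, 0.069, 0], [0.75, 0, 0, 0.07, 0], [0.75, 0, 0, 0.07, 0]]])

```text
clock: 3.3
position: [0.4803, 0.1854, 0.2352]
tool_rot: [2.221, 2.221, 0.001]
contact_force: [-0.1, 0.1, 0.2]
opening: 0.747
gripper_force: 0.0
```

Call:
step_arm(series=[[[0.2, 0, 0, 0, 0], [0.2, 0, 0, 0, 0], [0.2, 0, 0, 0, 0], [0.2, 0, 0, 0, 0], [0.2, 0, 0, 0, 0], [0.2, 0, 0, 0, 0], [0.2, 0, 0, 0, 0], [0.2, 0, 0, 0, 0]]], newtons=40)

```text
clock: 4.1
position: [0.4802, 0.1856, 0.2347]
tool_rot: [2.221, 2.221, -0.0]
contact_force: [0.5, 0.5, 0.3]
opening: 0.288
gripper_force: 40.0
```

Call:
step_arm(series=[[[0.2, 0, 0, -0.005, 0], [0.2, 0, 0, -0.02, 0], [0.2, 0, 0, -0.045, 0], [0.2, 0, 0, -0.075, 0], [0.2, 0, 0, -0.105, 0], [0.2, 0, 0, -0.13, 0], [0.2, 0, 0, -0.155, 0], [0.2, 0, 0, -0.18, 0]]])

```text
clock: 4.9
position: [0.4798, 0.1855, 0.4161]
tool_rot: [2.221, 2.221, -0.0]
contact_force: [-0.4, 0.4, -0.9]
opening: 0.284
gripper_force: 40.0
```

```bash
python3 - <<'E'
from h import *
s=get_state();print(s['position'],s['opening'],s['contact_force'])
ims=[]
for n in("scene","side"):
    im,d=get_image(n);ims.append(im[60:360,150:460] if n=="scene" else im[60:360,190:500])
cv2.imwrite("pics/l1.png",np.hstack(ims)[...,::-1])
E
```

```text
[0.47978481 0.18546928 0.41612514] 0.2838134036550302 [-0.36063402  0.44742659 -0.92642658]
```

View pics/l1.png

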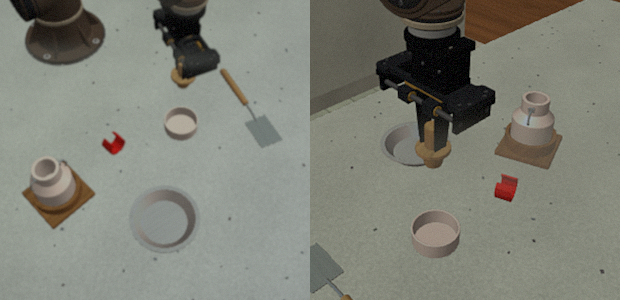

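The stopper hangs upright in the grip and the ramekin is empty. I'll carry it over the jar.

Call:
step_arm(series=[[[0.2, -0.015, 0.003, 0, 0], [0.2, -0.05, 0.01, 0, 0], [0.2, -0.095, 0.017, 0, 0], [0.2, -0.14, 0.024, 0, 0], [0.2, -0.185, 0.031, 0, 0], [0.2, -0.23, 0.038, 0, 0], [0.2, -0.275, 0.045, 0, 0], [0.2, -0.31, 0.05, 0, 0]]])

```text
clock: 5.8
position: [0.53, -0.1269, 0.4138]
tool_rot: [-2.222, -2.22, 0.001]
contact_force: [0.2, 0.9, -2.0]
opening: 0.29
gripper_force: 40.0
```

Call:
step_arm(series=[[[0.2, -0.025, 0.002, 0, 0], [0.2, -0.04, 0.003, 0, 0], [0.2, -0.048, 0.004, 0, 0], [0.2, -0.0505, 0.004, 0, 0], [0.2, -0.0505, 0.004, 0, 0], [0.2, -0.0505, 0.004, 0, 0], [0.2, -0.0505, 0.004, 0, 0]]])

```text
clock: 6.5
position: [0.5341, -0.1741, 0.4148]
tool_rot: [2.22, 2.222, 0.0]
contact_force: [-0.3, 0.8, -0.7]
opening: 0.29
gripper_force: 40.0
```

```bash
python3 - <<'E'
from h import *
s=get_state();print(s['position'],s['tool_rot'],s['opening'],s['contact_force'])
ims=[]
for n in("scene","side"):
    im,d,P=cloud(n);x,y=(140,140) if n=="scene" else (350,50)
    ims.append(cv2.resize(im[y:y+130,x:x+130],(390,390),interpolation=2))
    m=(im[...,0].astype(int)-im[...,2]>35)&(d>0)&(np.hypot(P[...,0]-.534,P[...,1]+.1755)<.045)
    q=P[m&(P[...,2]>.17)&(P[...,2]<.28)]
    f=q[(q[:,2]>.205)&(q[:,2]<.222)];print(n,len(q),q.min(0).round(4),q.max(0).round(4),(f.min(0).round(4),f.max(0).round(4)) if len(f) else '')
    print(rim(P,(d>0)&~m,.027,.135,.1435,(.534,-.176)))
cv2.imwrite("pics/j1.png",np.hstack(ims)[...,::-1])
c=camera_info("wrist");im,d=get_image("wrist");P=wcloud(im,d,c['T'],c);print(rim(P,d>0,.027,.135,.1435,(.534,-.176)))
E
```

```text
[ 0.53414547 -0.1741256   0.41483845] [2.22033546e+00 2.22242733e+00 1.12720631e-04] 0.2901201061639259 [-0.29028393  0.75598869 -0.66895399]
scene 41 [ 0.5452 -0.1841  0.188 ] [ 0.5645 -0.1616  0.2227] (array([ 0.5602, -0.1841,  0.2137]), array([ 0.5645, -0.1616,  0.222 ]))
(array([ 0.5368, -0.1757]), array([ 0.5373, -0.1756,  0.1387]), array([0.0584, 0.0608, 0.0073]), np.float64(0.1385), 245)
side 552 [ 0.5032 -0.1992  0.1856] [ 0.56   -0.1434  0.2633] (array([ 0.5032, -0.1992,  0.2051]), array([ 0.56  , -0.1434,  0.222 ]))
(array([ 0.5317, -0.1753]), array([ 0.5321, -0.1765,  0.1384]), array([0.0615, 0.0624, 0.0068]), np.float64(0.1384), 212)
(array([ 0.5351, -0.1748]), array([ 0.5352, -0.1615,  0.1383]), array([0.0613, 0.0341, 0.0064]), np.float64(0.1391), 929)
```

View pics/j1.png

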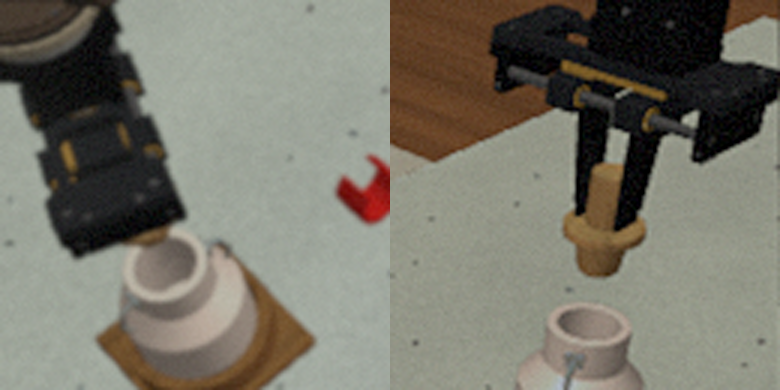

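Call:
step_arm(series=[[[0.2, -0.0005, 0, 0.01, 0], [0.2, -0.001, 0, 0.025, 0], [0.2, -0.001, 0, 0.035, 0], [0.2, -0.001, 0, 0.042, 0], [0.2, -0.001, 0, 0.047, 0], [0.2, -0.001, 0, 0.051, 0], [0.2, -0.001, 0, 0.054, 0], [0.2, -0.001, 0, 0.054, 0]]])

```text
clock: 7.45
position: [0.5342, -0.1759, 0.3606]
tool_rot: [-2.221, -2.221, 0.0]
contact_force: [0.1, 1.0, -0.4]
opening: 0.289
gripper_force: 40.0
```

Call:
step_arm(series=[[[0.2, 0, 0, 0.003, 0], [0.2, 0, 0, 0.006, 0], [0.2, 0, 0, 0.009, 0], [0.2, 0, 0, 0.012, 0], [0.2, 0, 0, 0.015, 0], [0.2, 0, 0, 0.016, 0], [0.2, 0, 0, 0.016, 0], [0.2, 0, 0, 0.016, 0]]])

```text
clock: 8.25
position: [0.5342, -0.176, 0.3448]
tool_rot: [2.221, 2.221, 0.0]
contact_force: [0.6, 0.7, -1.1]
opening: 0.291
gripper_force: 40.0
```

Call:
step_arm(series=[[[0.2, 0, 0, 0.001, 0], [0.2, 0, 0, 0.002, 0], [0.2, 0, 0, 0.003, 0], [0.2, 0, 0, 0.004, 0], [0.2, 0, 0, 0.005, 0], [0.2, 0, 0, 0.006, 0], [0.2, 0, 0, 0.006, 0], [0.2, 0, 0, 0.006, 0]]])

```text
clock: 9.05
position: [0.5341, -0.1759, 0.3389]
tool_rot: [2.221, 2.221, 0.0]
contact_force: [-1.2, 0.6, 2.8]
opening: 0.291
gripper_force: 40.0
```

Call:
step_arm(series=[[[0.2, 0, 0, 0.001, 0], [0.2, 0, 0, 0.002, 0], [0.2, 0, 0, 0.003, 0], [0.2, 0, 0, 0.004, 0], [0.2, 0, 0, 0.005, 0], [0.2, 0, 0, 0.005, 0], [0.2, 0, 0, 0.005, 0], [0.2, 0, 0, 0.005, 0]]])

```text
clock: 9.85
position: [0.5341, -0.1759, 0.3343]
tool_rot: [2.221, 2.221, 0.0]
contact_force: [-2.9, 1.8, 10.7]
opening: 0.288
gripper_force: 40.0
```

```bash
python3 - <<'E'
from h import *
f=[];ims=[]
for n in("scene","side","wrist","scene","side","wrist"):
    c=camera_info(n)
    if n=="wrist": im,d=get_image(n);P=wcloud(im,d,c['T'],c)
    else: im,d,P=cloud(n)
    s=get_state();f.append(np.r_[s['contact_force'],s['ft_torque'],s['position']])
    if n!="wrist" and len(ims)<2:
        x,y=(140,160) if n=="scene" else (360,70)
        ims.append(cv2.resize(im[y:y+130,x:x+130],(390,390),interpolation=2))
    # wood flange top & jar shoulder heights, colours apart
    I=im.astype(int);near=(d>0)&(np.hypot(P[...,0]-.534,P[...,1]+.1755)<.035)
    w=near&(I[...,0]-I[...,2]>35)&(P[...,2]>.12);wh=near&(I[...,0]-I[...,2]<30)&(I.sum(-1)>270)&(P[...,2]>.09)
    print(n,"wood z",P[w][:,2].min().round(4) if w.any() else 0,"white z pct",np.percentile(P[wh][:,2],[50,95,99]).round(4) if wh.any() else 0)
print(np.mean(f,0).round(4),np.std(f,0).round(3)[:3])
cv2.imwrite("pics/p1.png",np.hstack(ims)[...,::-1])
E
```

```text
scene wood z 0.2346 white z pct [0.1139 0.4499 0.451 ]
side wood z 0.1318 white z pct [0.1194 0.3403 0.3426]
wrist wood z 0.132 white z pct [0.1251 0.1778 0.2395]
scene wood z 0.2355 white z pct [0.1136 0.4499 0.4509]
side wood z 0.132 white z pct [0.1203 0.3409 0.3428]
wrist wood z 0.1324 white z pct [0.1253 0.179  0.2393]
[-3.1002  1.4011 10.253   0.2136  0.557  -0.0121  0.5341 -0.1759  0.3343] [0.532 0.385 0.369]
```

View pics/p1.png

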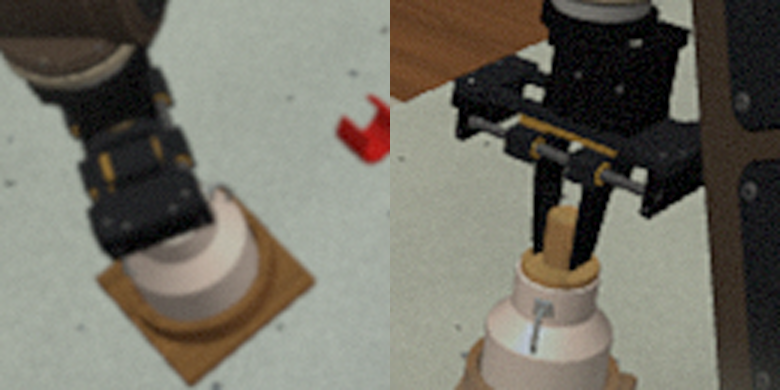

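The flange sits on the rim, and the push is about 11 N including the stopper's weight. I'll add a little more push and ease off the small side load.

Call:
step_arm(series=[[[0.2, 0.0002, -0.0003, 0.0003, 0], [0.2, 0.0004, -0.0006, 0.0007, 0], [0.2, 0.0005, -0.001, 0.0011, 0], [0.2, 0.0005, -0.001, 0.0015, 0], [0.2, 0.0005, -0.001, 0.0015, 0], [0.2, 0.0005, -0.001, 0.0015, 0], [0.2, 0.0005, -0.001, 0.0015, 0], [0.2, 0.0005, -0.001, 0.0015, 0]]])

```text
clock: 10.95
position: [0.5336, -0.1756, 0.3333]
tool_rot: [2.219, 2.219, 0.002]
contact_force: [0.4, -0.3, 11.3]
opening: 0.289
gripper_force: 40.0
```

```bash
python3 - <<'E'
from h import *
f=[]
for n in["wrist","side"]*4:
    get_image(n);s=get_state();f.append(np.r_[s['contact_force'],s['ft_torque'],s['position'],s['opening']])
print(np.mean(f,0).round(4),np.array(f)[:,2].round(2))
E
```

```text
[ 4.94300e-01  1.99000e-02  1.11833e+01 -4.73000e-02  3.63000e-02
  2.40000e-03  5.33600e-01 -1.75700e-01  3.33300e-01  2.90200e-01] [10.86 10.48 10.93 10.99 11.04 12.53 11.2  11.43]
```

Call:
step_arm(series=[[[0.2, 0, 0, 0.0004, 0], [0.2, 0, 0, 0.0008, 0], [0.2, 0, 0, 0.001, 0], [0.2, 0, 0, 0.001, 0], [0.2, 0, 0, 0.001, 0], [0.2, 0, 0, 0.001, 0], [0.2, 0, 0, 0.001, 0], [0.2, 0, 0, 0.001, 0]]])

```text
clock: 12.15
position: [0.5336, -0.1757, 0.3324]
tool_rot: [2.219, 2.219, 0.002]
contact_force: [-0.0, -0.4, 13.0]
opening: 0.293
gripper_force: 40.0
```

```bash
python3 - <<'E'
from h import *
f=[];
for n in["wrist","side"]*4:
    im,d=get_image(n);s=get_state();f.append(np.r_[s['contact_force'],s['position'],s['opening'],s['gripper_force']])
    if n=="side": last=im
print(np.mean(f,0).round(4),np.array(f)[:,2].round(2),s['clock'])
sc,_=get_image("scene")
cv2.imwrite("pics/f1.png",np.hstack([cv2.resize(last[80:210,350:480],(390,390)),cv2.resize(sc[60:360,130:460],(400,390))])[...,::-1])
E
```

```text
[-3.53000e-02 -2.12700e-01  1.27439e+01  5.33600e-01 -1.75700e-01
  3.32400e-01  2.88100e-01  4.00116e+01] [12.83 12.91 12.5  12.48 12.44 13.16 13.16 12.48] 12.55
```

View pics/f1.png

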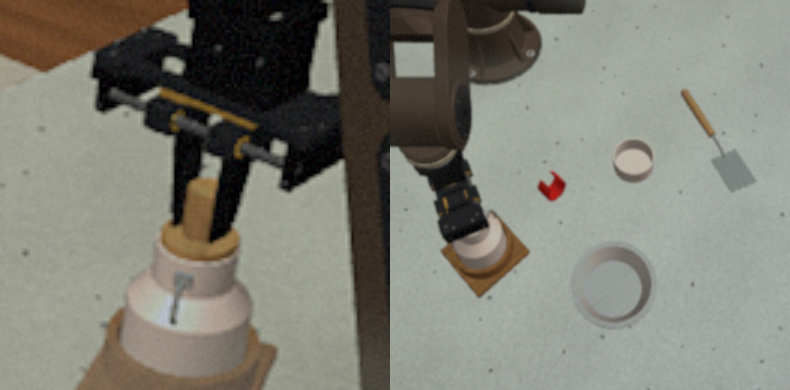

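The flange is home on the rim and the stopper is upright. The push is a steady 12.7 N with no side load, the clip sides are free, and nothing else has moved.

```bash
python3 -c "
from workcell import *
print(finish_job())"
```

```text
the job is handed in; nothing more can be done
None
```

The stopper is seated upright in the jar with its flange on the rim, still gripped and pressed straight down at about 13 N (spring roughly half-way, about 7.5 mm by calculation), and the job was handed in at about 12.6 s.

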